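# Couple the relay carriage to the hold-down arm

### The arm

A 6-joint arm with a two-finger parallel gripper is mounted at the origin on a cart in front of the work surface, level with it; the furniture and walls round the work are solid. World frame = base frame: x ahead of the robot, y to its left, z up, the work surface at z = 0. Lengths are in mm, angles in rad, forces in N, time in s.
With the tool pointing down it reaches from about 275 to 1000 mm from the base axis. Payload 8.4 kg.
Tool frame: the origin (TCP) lies at the very end of the fingers, on their centre line; the grasp point (between the pads) lies 19 mm behind it; z points along the fingers, y is the direction in which the jaws open and shut (so a half turn about z gives the same grasp; the last joint's range is limited). The gripper opens to 85 mm and grips with 20 to 120 N. Pads are 22 mm wide; open, the fingers measure 114 mm over their backs; the gripper's body (76 mm by 85 mm) begins 54 mm behind the grasp point. The pads swing forward as they close: fully open they stand 13 mm farther back than shut.
Start: joints at [-1.248, 0.353, 1.633, -0, 1.155, -0.002], TCP at [199.448, -592.325, 231.281] pointing down, gripper open.
Joint ranges: [-2.63, 2.63], [-0.92, 2.1], [0.06, 2.66], [-1.3, 4.44], [0, 2.69], [-3.02, 3.02]. Speed limits (rad/s): [2.22, 2.22, 2.79, 3.14, 3.14, 3.14].

### API

Orientations are given as [roll, pitch, yaw] about the fixed x, y, z axes, in that order (R = Rz(yaw) Ry(pitch) Rx(roll)).
In Python, from rig import sense, grab_frame, get_calibration, sign_off, boxes_of, trace gives the robot as it stands.
- The arm moves only by the tool servo_tool, never from a script. Its argument "rows" is a list of rows, each a list of 3 entries, a list of its own where there are three numbers: the finger opening in mm, from 0 to 85.4, then the shift along the tool's x, y, z in mm, then the turn, a rotation vector about the tool's x, y, z in degrees. A call has 1 to 8 rows; each row shifts and turns the commanded pose from where the row before left it, along the tool's axes as they then stand; what a row does not reach is not made up. A row lasts 1/8 s, in which the tool goes at most 62.5 mm and 10.7 degrees, less where a joint would pass 70% of its speed; a pose out of reach is approached as far as the arm can. A call is refused whole if a number of a shift passes 62.5 or a number of a turn 10.7, either way. A call with a gripper value outside its range is refused whole. The fingers move at their own pace and stop on an object; "force" is the grip in N (left out, the last holds). Time passes only in rows, so rows that do not move let the fingers close. It gives the time, the measured TCP pose, the force and the opening at its end, in the units of the state.
- sense(): the state, without advancing time (a new reading comes with each control period).
- grab_frame(name): name is "side" or "top"; returns the picture (480x640x3 uint8, blue, green, red); there is no depth.
- get_calibration(name): a dict with "intrinsics" (3x3 intrinsics, pixels), "world_to_cam" (4x4, takes a point from world to camera coordinates). Camera axes: x right, y down, z forward; pixel columns grow to the right and rows downward; lengths in mm; the calibration is good to about 2 mm. A picture is of the moment at which its call begins. get_calibration takes no time and is no camera call.
- sign_off(): hands the job in, once; it reports no verdict.
Trained networks look in the newest picture that a camera, given by its name, has taken for a name from the list of things; names that differ only in an ending like _2 or _b are one class to them, and where a whole thing is asked for, a point or a joint stands for the part that bears it (a point fixed in the world has none). Each returns a list of dicts, best first, with "conf" (0 to 1); they miss things now and then, are a little off and sometimes report something else, mostly with a low value. They report only what shows in the picture. A call takes as long as a camera call. They do not tell look-alikes from the thing itself.
- boxes_of(camera, thing): "centre" ([x, y, z] in mm, in the coordinates of the camera as it stood for that picture, good to about 4 mm: the middle of the surface that is visible of it).
- trace(camera, thing): "mask" (480x640 bool, what is visible of it).
The state is a dict: "clock": time; "qpos": joint angles; "qvel": joint speeds; "joint_efforts": joint torques, N m; "eef_pos": TCP position; "tcp_rot": TCP orientation; "contact_force": force on the tool from outside, world axes, zero at the start; "wrist_torque": the same for the moment, N m; "opening": opening from 0.0 (shut) to 1.0 (fully open).
Only numpy, scipy, OpenCV 4.12 (cv2) and the standard library are available. Lean on these libraries where they do the work, as an engineer would, in place of code of your own. Each camera call takes 0.05 s, during which the arm holds its last target. There are 200 camera calls.

### The job

Couple the relay carriage to the hold-down arm of the test rig: slide the carriage along its guide until its ball stands under where the socket comes down, and lower the arm until the socket sits fully on the ball. Then, with the socket seated, press the latch lever fully down. Leave the coupling latched, and do not shift the things that lie round the rig.

Things in the scene. Friction and masses are not known exactly. Their poses are not given: they have to be found in the camera images.
- rig: The rig, fixed to the bench: grey base plate 96 x 432 x 10 mm with two low dark steel guide rails (tops 22 mm above the bench) and a dark steel clevis that carries the arm. Origin on the bench straight below the coupling point; its y axis runs along the guide, from the open end (y = -222 mm) to the clevis (arm hinge at y = +190 mm); x across the guide, z up. The arm and the latch move only in the y-z plane.
- seat (a point): The coupling point, fixed in the rig: where the centres of ball and socket both are when coupled, 70 mm above the bench, over the rig's origin. Axes as the rig's.
- hinge (a point): Axis of the arm's hinge, fixed in the rig: 190 mm from the coupling point along the rig's +y, same height (70 mm). Axes as the rig's.
- ball (a point): Centre of the 25 mm steel ball on the carriage: a loose plate, 58 x 134 mm, about 0.45 kg, between the rails (4 mm play). It slides along the rig's y both ways (1 to 2 N), stays where left, has no end stop, and starts 60 to 110 mm short of the coupling point, on the -y side. The flared socket draws the ball in from about 6 mm off.
- push_plate (a point): Centre of the outer (-y) face of the carriage's upright push plate, 96 mm from the ball along -y. The plate is 50 mm wide across the guide, 8 mm thick and reaches from 22 to 66 mm above the bench (this point is 43 mm above the bench); it may be pushed from outside, or pulled back from its inner side, where two small ribs stand at its ends.
- socket (a point): Centre of the socket (steel cup 37 mm across, open downward, with a flared mouth 51 mm across), 190 mm from the hinge at the end of the arm. It coincides with the ball's centre when seated.
- head_top (a point): Centre of the flat round dark pad, 32 mm across, on top of the socket, 22 mm above the socket's centre (along the arm's own up direction): the place to press the arm down.
- swing_arm (a joint): Angle of the arm, rad: 0 = level, socket seated on a ball at the coupling point; positive = socket end raised (starts 0.6 to 0.9). The hinge is stiff: the arm stays where it is left and takes about 1 N at the socket to move down. Without the ball below, it goes past level to -0.12. Seen from the hinge the socket centre lies 190*cos(angle) mm toward the rig's -y and 190*sin(angle) mm up.
- latch (a joint): Angle of the latch lever relative to the arm, rad: 0 = fully down along the arm, locked (hard stop); starts open at 0.75 to 1.05. Stiff pivot, stays where it is left, about 1 to 2 N at its pad to press it. Pivot 30 mm from the socket's centre toward the hinge and 8 mm above it (along the arm); the lever points from there toward the hinge and rises as the angle grows. A pawl on it swings under the ball as it goes down, so the ball must be seated first.
- latch_pad (a point): Centre of the top of the black ribbed thumb pad (24 x 24 mm) at the end of the latch lever: 60 mm from the pivot along the lever and 16 mm above it. With the arm level and the latch fully down it lies 90 mm from the coupling point toward the hinge and 94 mm above the bench.
- jar_grease: Bystander: small white jar with black cap, 38 mm across, 40 mm tall, standing by the far side of the rig. Origin at its underside.
- loupe: Bystander: black loupe, 38 mm across, 28 mm tall, by the far side of the rig. Origin at its underside.
- ref_block: Bystander: pale block 30 x 50 mm, 32 mm tall with its black knob, by the near side of the rig. Origin at its underside.
- tweezers_straight: Bystander: bright steel tweezers, 120 mm long, 10 mm high, lying by the near side of the rig. Origin at its underside.
There are look-alikes about, which are no part of the job. Of the things that look like the part that bears ball, the larger one is meant.

How it is judged (in metres and radians):
On the way:
1. the socket sits on the ball while the latch is still open (distance between socket and ball below 0.005 m and value of joint latch above 0.4 rad), for 0.2 s.
At the end, for the whole second after the job is handed in: The socket is seated on the ball (centres within 5 mm, the ball within 8 mm of the coupling point), the latch lever is down (below 0.1 rad), and all is at rest (distance between socket and ball below 0.005 m and value of joint latch below 0.1 rad and distance between ball and seat below 0.008 m and velocity of joint each of swing_arm, latch below 0.05 rad/s); the robot touches nothing.
It fails at once if a bystander beside the rig (jar, loupe, block, tweezers) is shifted more than 25 mm (distance of any of jar_grease, loupe, ref_block, tweezers_straight from where it was at the start of the episode above 0.025 m).
It also fails if it takes over 58 s, if anything falls off the work surface, if the arm or the gripper's body presses on something with over 40 N, if the wrist force passes 120 N, or if a joint passes its speed limit or range.

## Working session

There is one attempt and no reset: what is moved stays moved. The work goes in short steps, Python scripts to look and compute and a tool call to move; the robot and the scene stay as the last step left them, time stands still between calls to the robot, and variables do not carry over. Pictures are saved under pics/ and viewed, about 8 in all and at most 12, crops included, and the job is handed in when it is done.

Besides the shell and the picture viewer there is one more tool, called as name([rows], argument=value, ...), one row to a line, values as JSON. servo_tool: Moves the arm, as the interface text tells. Its arguments: {"type":"object","properties":{"rows":{"type":"array","items":{"type":"array"}},"force":{"type":"number"}},"required":["rows"]}

```bash
mkdir -p pics; ls
cat > h.py <<'E'
import numpy as np, cv2
from rig import *
def cal(n):
    c=get_calibration(n); return np.array(c["intrinsics"],float),np.array(c["world_to_cam"],float)
def c2w(n,p):
    K,T=cal(n); return (np.linalg.inv(T)@np.r_[p,1])[:3]
def proj(n,p):
    K,T=cal(n); q=K@(T@np.r_[p,1])[:3]; return q[:2]/q[2]
E
python3 - <<'E'
from h import *
for n in("side","top"):
    im=grab_frame(n); cv2.imwrite(f"pics/{n}0.png",im)
    K,T=cal(n); print(n,K[0,0],K[0,2],K[1,2],c2w(n,[0,0,0]).round(),np.linalg.inv(T)[:3,2].round(2))
    for t in["rig","ball","push_plate","socket","head_top","latch_pad","latch","swing_arm","jar_grease","loupe","ref_block","tweezers_straight"]:
        for r in boxes_of(n,t)[:3]: print(t,round(r["conf"],2),c2w(n,r["centre"]).round())
s=sense();print(s)
E
```

```text
pics
side 488.57673143622515 330.55042055328596 233.10659776503635 [282. 747. 427.] [ 0.34 -0.85 -0.4 ]
rig 0.96 [526. 180.  24.]
ball 0.88 [531. -66.  24.]
ball 0.57 [ 515. -278.   14.]
push_plate 0.65 [ 524. -269.   17.]
push_plate 0.59 [529. -66.  30.]
socket 0.7 [529. 188. 159.]
head_top 0.56 [529. 187. 154.]
latch_pad 0.64 [531. 173. 202.]
latch_pad 0.53 [527. 182.  24.]
latch_pad 0.49 [614.  34.  34.]
latch 0.79 [534. 176. 198.]
swing_arm 0.61 [530. 183. 161.]
jar_grease 0.74 [613.  31.  37.]
jar_grease 0.28 [525. 181.  24.]
loupe 0.96 [632. 170.  22.]
ref_block 0.79 [434. 223.  18.]
tweezers_straight 0.52 [455.  40.   9.]
tweezers_straight 0.17 [529. -67.  27.]
top 563.8942876304689 323.18928973517416 233.37815722969594 [ 458.   15. 1003.] [ 0.09  0.01 -1.  ]
rig 0.58 [527.  90.   9.]
ball 0.75 [534. -81.  23.]
ball 0.57 [ 529. -264.    8.]
ball 0.23 [629. 152.  30.]
push_plate 0.67 [540. -81.  21.]
push_plate 0.61 [ 524. -266.    8.]
push_plate 0.47 [535. 144. 205.]
socket 0.95 [532. 144. 206.]
head_top 0.66 [532.  90.  12.]
head_top 0.65 [529. 146. 204.]
latch_pad 0.76 [531.
[... 278 characters left out ...]
ight 0.24 [525.  92.  13.]
{'clock': 1.3, 'qpos': array([-1.24843695e+00,  3.52986951e-01,  1.63341214e+00,  4.84354541e-06,
        1.15519530e+00, -2.41656662e-03]), 'qvel': array([-0.00159829,  0.00089844, -0.00204243,  0.00059469, -0.00204444,
        0.00039572]), 'joint_efforts': array([ 1.41464348e-03, -6.05176234e+01, -3.42444062e+01, -3.75283719e-05,
        9.77427917e-04,  1.79622486e-05]), 'eef_pos': array([ 199.42611907, -592.32685305,  231.28391962]), 'tcp_rot': array([-3.14159093e+00, -4.43540714e-06,  3.24773990e-01]), 'contact_force': array([-1.46906115,  0.36055314, -0.54655212]), 'wrist_torque': array([ 0.02462365, -0.05464791, -0.02476658]), 'opening': 1.0040074212880026}
```

View pics/side0.png

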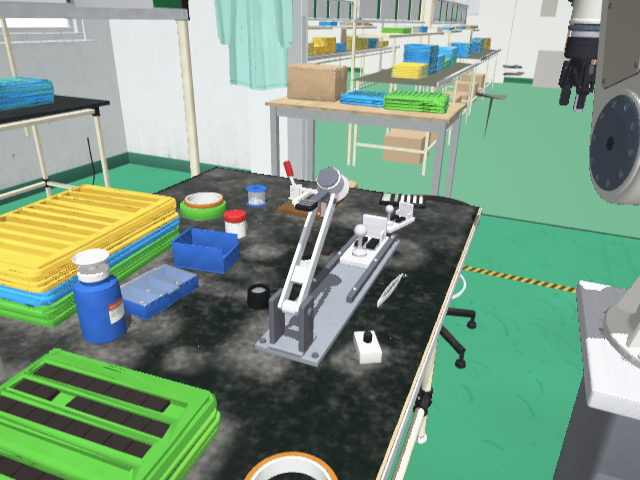

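View pics/top0.png

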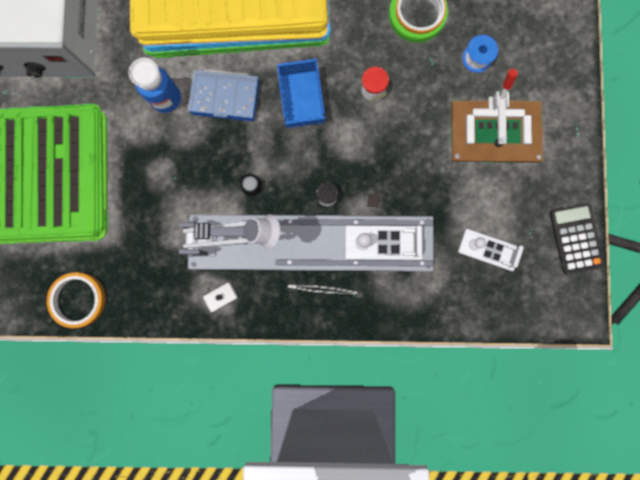

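The top view shows the rig along world y: plate from px (185,215) to (433,270), carriage ball near (366,241), raised socket near (265,231), and a smaller look-alike at (490,250). Next I measure the rig pose.

```bash
cat >> h.py <<'E'
def back(n,uv,z):
    K,T=cal(n); Ti=np.linalg.inv(T); d=Ti[:3,:3]@np.linalg.solve(K,np.r_[uv,1]); o=Ti[:3,3]
    return o+d*(z-o[2])/d[2]
E
python3 - <<'E'
from h import *
im=grab_frame("top")
for t in["rig","ball","socket","latch"]:
    for r in trace("top",t)[:2]:
        m=r["mask"].astype(np.uint8); c=cv2.findNonZero(m); print(t,r["conf"],m.sum(),cv2.boundingRect(c),cv2.minAreaRect(c))
        if t=="rig":
            R=cv2.boxPoints(cv2.minAreaRect(c)); print([back("top",p,10).round(1) for p in R])
crop=im[190:290,170:450]; cv2.imwrite("pics/topc.png",cv2.resize(crop,None,fx=2.85,fy=2.85,interpolation=cv2.INTER_CUBIC))
im=grab_frame("side"); cv2.imwrite("pics/sidec.png",cv2.resize(im[150:370,240:440],None,fx=2.7,fy=2.7,interpolation=cv2.INTER_CUBIC))
E
```

```text
rig 0.95 11103 (178, 214, 257, 58) ((306.10693359375, 242.48809814453125), (256.0760803222656, 56.10051727294922), 0.48969557881355286)
[array([484.8, 282.3,  10. ]), array([584.4, 285.2,  10. ]), array([ 586.2, -169.3,   10. ]), array([ 487.1, -168. ,   10. ])]
rig 0.33 2137 (183, 214, 97, 35) ((231.97711181640625, 236.05702209472656), (33.81584930419922, 96.19001007080078), 82.11685943603516)
[array([562. , 277.8,  10. ]), array([587.7, 109. ,  10. ]), array([528.2,  99.5,  10. ]), array([502.7, 267.3,  10. ])]
ball 0.97 2561 (346, 226, 78, 34) ((384.5, 242.5), (33.0, 77.0), 90.0)
ball 0.56 1488 (459, 229, 64, 42) ((490.4455261230469, 249.66702270507812), (60.20599365234375, 25.9177188873291), 18.060474395751953)
socket 0.74 1988 (186, 215, 94, 34) ((232.5, 231.5), (33.0, 93.0), 90.0)
socket 0.56 383 (240, 174, 23, 22) ((251.00003051757812, 184.50001525878906), (21.92030906677246, 20.50609588623047), 45.0)
latch 0.73 585 (194, 223, 50, 17) ((218.5, 231.0), (16.0, 49.0), 90.0)
latch 0.29 2174 (184, 215, 97, 34) ((232.0, 231.5), (33.0, 96.0), 90.0)
```

View pics/topc.png

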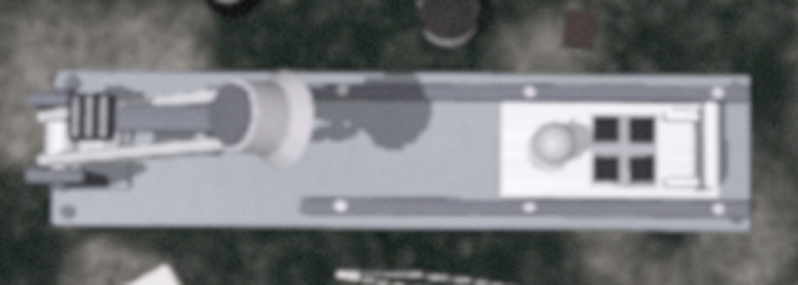

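View pics/sidec.png

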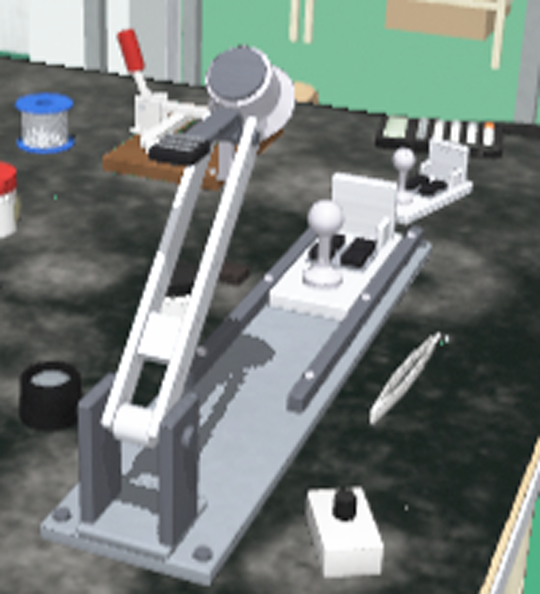

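```bash
cat > pose.py <<'E'
from h import *
from scipy.optimize import least_squares
f=lambda u,v:np.array([(u+.5)/2.85-.5+170,(v+.5)/2.85-.5+190])
g=lambda u,v:np.array([(u+.5)/2.7-.5+240,(v+.5)/2.7-.5+150])
def W(q,p): # rig->world
    x,y,t=q; c,s=np.cos(t),np.sin(t); return np.array([x+c*p[0]-s*p[1],y+s*p[0]+c*p[1],p[2]])
if __name__=="__main__":
    obs=[("top",f(51,226),(-48,210,10)),("top",f(750,230),(-48,-222,10)),("top",f(749,73),(48,-222,10)),("top",f(55,70),(48,210,10)),
     ("side",g(42,529),(48,210,10)),("side",g(210,582),(-48,210,5)) ,("side",g(430,244),(-35,-222,22))]
    def P(q,a,l):
        ca,sa=np.cos(a),np.sin(a); s=lambda al,up:(0,190-al*ca-up*sa,70+al*sa+up*ca-0)
        # along-arm al from hinge, up direction: rotate (0,0,1) -> tilts toward +y when raised
        s=lambda al,up:np.array([0,190-al*ca+up*sa,70+al*sa+up*ca])
        cl,sl=np.cos(l),np.sin(l)
        return s(190,22),s(160-60*cl+16*sl,8+60*sl+16*cl)
    def res(v):
        q=v[:3]; r=[]
        for n,uv,p in obs[:5]: r+=list(proj(n,W(q,p))-uv)
        for n,uv in(("top",f(553,142)),("side",g(325,217))): r+=list(proj(n,W(q,(v[6],v[3],70)))-uv)
        h,lp=P(q,v[4],v[5])
        for n,uh,ul in(("top",f(230,115),f(92,115)),("side",g(240,77),g(180,150))): r+=list(proj(n,W(q,h))-uh)+list(proj(n,W(q,lp))-ul)
        return np.array(r)
    s=least_squares(res,[535,43,0,-100,.75,.9,0],x_scale=[10,10,.1,10,.1,.1,10],loss="soft_l1"); v=s.x
    print(v.round(4)); print(res(v).reshape(-1,2).round(1).tolist())
    h,lp=P(v[:3],v[4],v[5]); print("head",W(v[:3],h),"pad",W(v[:3],lp),"ball",W(v[:3],(v[6],v[3],70)),"push",W(v[:3],(v[6],v[3]-96,43)))
E
python3 pose.py
```

```text
[ 5.359861e+02  5.598440e+01  8.500000e-03 -9.742730e+01  7.779000e-01
  7.340000e-01  1.718000e-01]
[[-0.3, -0.2], [0.1, -0.4], [-0.2, 0.4], [-0.1, 0.5], [-1.0, -0.9], [0.2, -0.0], [-0.1, 0.9], [0.3, 0.2], [0.0, 1.2], [-0.9, -0.6], [0.4, -0.0]]
head [535.39258844 126.06745067 219.01180796] pad [534.7812031  198.25554998 201.33771786] ball [536.9830264  -41.43795022  70.        ] push [ 537.79605359 -137.43450738   43.        ]
```

servo_tool([
  [0,[0,0,0],[0,0,-10.26]],
  [0,[0,0,0],[0,0,-10.26]],
  [0,[0,0,0],[0,0,-10.26]],
  [0,[0,0,0],[0,0,-10.26]],
  [0,[0,0,0],[0,0,-10.26]],
  [0,[0,0,0],[0,0,-10.26]],
  [0,[0,0,0],[0,0,-10.26]],
  [0,[0,0,0],[0,0,0]],
], force=40)

```text
clock: 2.6
eef_pos: [199.5, -592.3, 231.3]
tcp_rot: [3.142, 0.0, 1.577]
contact_force: [0.8, 0.6, 0.5]
opening: 0.001
```

servo_tool([
  [0,[40,42,0],[0,0,0]],
  [0,[40,42,0],[0,0,0]],
  [0,[40,42,0],[0,0,0]],
  [0,[40,42,0],[0,0,0]],
  [0,[40,42,0],[0,0,0]],
  [0,[40,42,0],[0,0,0]],
  [0,[40,42,0],[0,0,0]],
  [0,[40,42,0],[0,0,0]],
])

```text
clock: 3.6
eef_pos: [534.3, -268.4, 231.5]
tcp_rot: [3.141, 0.0, 1.573]
contact_force: [0.7, -0.5, -0.1]
opening: 0.003
```

servo_tool([
  [0,[50,0,0],[0,0,0]],
  [0,[48,0,0],[0,0,0]],
  [0,[0,0,0],[0,0,0]],
])

```text
clock: 3.98
eef_pos: [532.2, -169.0, 231.3]
tcp_rot: [-3.141, -0.001, 1.577]
contact_force: [1.1, -0.9, 0.4]
opening: 0.002
```

servo_tool([
  [0,[-3,5.5,45],[0,0,0]],
  [0,[0,0,50],[0,0,0]],
  [0,[0,0,50],[0,0,0]],
  [0,[0,0,45],[0,0,0]],
  [0,[0,0,0],[0,0,0]],
])

```text
clock: 4.6
eef_pos: [535.3, -174.8, 38.5]
tcp_rot: [-3.136, -0.002, 1.575]
contact_force: [-0.4, 0.1, -0.2]
opening: -0.001
```

servo_tool([
  [0,[6,0,0],[0,0,0]],
  [0,[6,0,0],[0,0,0]],
  [0,[6,0,0],[0,0,0]],
  [0,[6,0,0],[0,0,0]],
  [0,[0,0,0],[0,0,0]],
])

```text
clock: 5.22
eef_pos: [537.8, -150.2, 41.6]
tcp_rot: [3.141, 0.0, 1.579]
contact_force: [-0.5, 0.4, -0.1]
opening: -0.002
```

servo_tool([
  [0,[8,0,0],[0,0,0]],
  [0,[12,0,0],[0,0,0]],
  [0,[14,0,0],[0,0,0]],
  [0,[14,0,0],[0,0,0]],
  [0,[14,0,0],[0,0,0]],
  [0,[14,0,0],[0,0,0]],
  [0,[10,0,0],[0,0,0]],
  [0,[0,0,0],[0,0,0]],
])

```text
clock: 6.22
eef_pos: [536.7, -63.7, 41.1]
tcp_rot: [-3.141, -0.0, 1.579]
contact_force: [0.1, 0.3, -0.1]
opening: -0.003
```

Run:
```python
from h import *
from pose import W
im=grab_frame("top"); cv2.imwrite("pics/t2.png",cv2.resize(im[190:290,170:450],None,fx=2.85,fy=2.85,interpolation=cv2.INTER_CUBIC))
im2=grab_frame("side"); a=cv2.resize(im2[170:300,300:460],None,fx=4,fy=4,interpolation=cv2.INTER_CUBIC); cv2.imwrite("pics/s2.png",a)
q=[535.99,55.98,.0085]
p=proj("side",W(q,(0,0,70))); print("seat in s2",(p-[300,170]+.5)*4-.5, sense()["eef_pos"],sense()["contact_force"])
p=proj("top",W(q,(0,0,70)));print("seat in t2",(p-[170,190])*2.85)
```

```text
seat in s2 [167.24262091 329.36960293] [536.7539441  -64.53363052  41.09015617] [ 0.367366    0.88772226 -0.29992004]
seat in t2 [385.40167799 140.52204951]
```

View pics/s2.png

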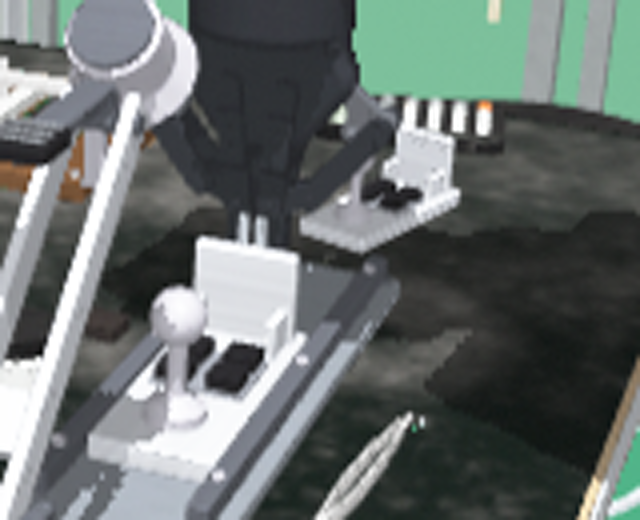

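The carriage has been pushed; the ball in the crop is at (179,313), still short of the seat projection at (167,329).

Run:
```python
from h import *
from pose import W
q=[535.99,55.98,.0085]
for y in range(-24,3,4): print(y,((proj("side",W(q,(0,y,70)))-[300,170]+.5)*4-.5).round(1))
```

```text
-24 [187.  307.1]
-20 [183.7 310.7]
-16 [180.5 314.4]
-12 [177.2 318.1]
-8 [173.9 321.8]
-4 [170.6 325.6]
0 [167.2 329.4]
```

servo_tool([
  [0,[5,0,0],[0,0,0]],
  [0,[5,0,0],[0,0,0]],
  [0,[4,0,0],[0,0,0]],
  [0,[0,0,0],[0,0,0]],
])

```text
clock: 6.82
eef_pos: [536.9, -50.4, 41.3]
tcp_rot: [-3.142, -0.0, 1.579]
contact_force: [0.1, 1.2, 0.5]
opening: 0.004
```

Run:
```python
from h import *
im2=grab_frame("side"); a=cv2.resize(im2[170:300,300:460],None,fx=4,fy=4,interpolation=cv2.INTER_CUBIC); cv2.imwrite("pics/s3.png",a)
im=grab_frame("top"); b=cv2.resize(im[190:290,170:450],None,fx=2.285,fy=2.285,interpolation=cv2.INTER_CUBIC)
cv2.imwrite("pics/st3.png",np.vstack([a[:340],b[:, :640]])); print(sense()["eef_pos"])
```

```text
[536.9438017  -50.65549976  41.33366728]
```

View pics/st3.png

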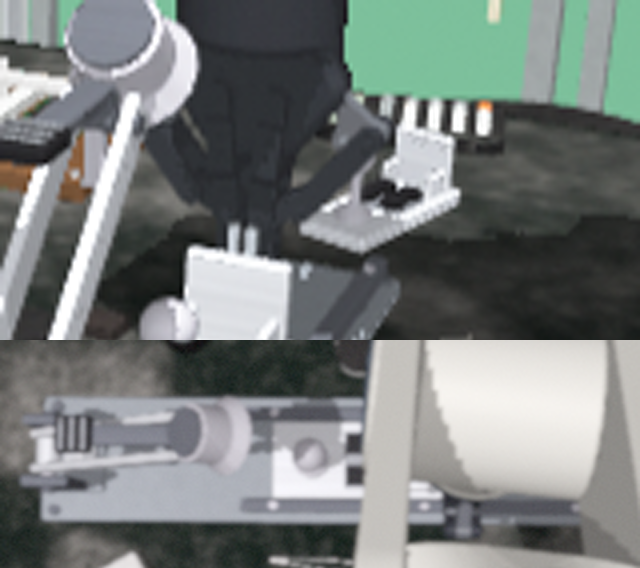

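The ball is now at top px (305,240), which is exactly where the seat projects. Next I retreat and go above the socket.

servo_tool([
  [0,[-10,0,0],[0,0,0]],
  [0,[0,0,-50],[0,0,0]],
  [0,[0,0,-60],[0,0,0]],
  [0,[0,0,-60],[0,0,0]],
  [0,[0,0,-60],[0,0,0]],
  [0,[0,0,-50],[0,0,0]],
  [0,[40,0,0],[0,0,0]],
  [0,[40,0,0],[0,0,0]],
])

```text
clock: 7.92
eef_pos: [536.6, 19.1, 322.3]
tcp_rot: [3.14, -0.0, 1.576]
contact_force: [-0.2, 0.2, 0.0]
opening: -0.001
```

servo_tool([
  [0,[50,0,0],[0,0,0]],
  [0,[50,0,0],[0,0,0]],
  [0,[50,0,0],[0,0,0]],
  [0,[0,0,0],[0,-9,0]],
  [0,[0,0,0],[0,-9,0]],
  [0,[0,0,0],[0,-9,0]],
  [0,[0,0,0],[0,-9,0]],
  [0,[0,0,0],[0,-8.6,0]],
])

```text
clock: 8.93
eef_pos: [535.7, 169.2, 321.7]
tcp_rot: [3.14, 0.783, 1.578]
contact_force: [-0.2, -0.4, -0.3]
opening: -0.002
```

```bash
cat > rel.py <<'E'
import sys
from h import *
from scipy.spatial.transform import Rotation as Ro
t=np.array(eval(sys.argv[1])); s=sense()
R=Ro.from_euler("xyz",s["tcp_rot"]).as_matrix()
print("tool-frame shift",(R.T@(t-s["eef_pos"])).round(1),"z axis",R[:,2].round(3),"tilt",np.degrees(np.arctan2(-R[1,2],-R[2,2])).round(2),s["eef_pos"].round(1),"q",s["qpos"].round(2),s["contact_force"].round(1),s["clock"])
E
python3 rel.py "[535.4,126,219]"
```

```text
tool-frame shift [ 41.8  -0.7 103.3] z axis [ 0.006 -0.705 -0.709] tilt 44.85 [535.7 169.2 321.7] q [ 0.65  0.44  1.53 -0.6   1.69  0.74] [-0.2 -0.4 -0.3] 8.925
```

servo_tool([
  [0,[20,0,0],[0,0,0]],
  [0,[20,0,0],[0,0,0]],
  [0,[0,0,35],[0,0,0]],
  [0,[0,0,35],[0,0,0]],
  [0,[0,0,20],[0,0,0]],
  [0,[0,0,5],[0,0,0]],
  [0,[0,0,0],[0,0,0]],
])

```text
clock: 9.8
eef_pos: [536.0, 131.3, 226.1]
tcp_rot: [3.14, 0.777, 1.577]
contact_force: [-0.3, 0.4, 0.5]
opening: 0.001
```

```bash
python3 rel.py "[535.4,126,219]"
```

```text
tool-frame shift [ 1.2 -0.6  8.8] z axis [ 0.006 -0.701 -0.713] tilt 44.54 [536.  131.3 226.1] q [ 0.61  0.5   1.66 -0.62  1.5   0.81] [-0.3  0.4  0.5] 9.8
```

servo_tool([
  [0,[1,0,4],[0,0,0]],
  [0,[0,0,4.5],[0,0,0]],
  [0,[-1.1,0,9.3],[0,2.8,0]],
  [0,[-1.1,0,9.3],[0,2.8,0]],
  [0,[-1.1,0,9.3],[0,2.8,0]],
  [0,[-1.1,0,9.3],[0,2.8,0]],
  [0,[0,0,0],[0,0,0]],
])

```text
clock: 10.68
eef_pos: [535.7, 97.6, 193.6]
tcp_rot: [3.141, 0.583, 1.577]
contact_force: [-0.4, -0.6, -1.0]
opening: 0.003
```

```bash
python3 - <<'E'
from h import *
im2=grab_frame("side"); a=cv2.resize(im2[120:370,240:460],None,fx=2.4,fy=2.4,interpolation=cv2.INTER_CUBIC)
cv2.imwrite("pics/s4.png",a)
E
python3 rel.py "[535.4,56,92]"
```

```text
tool-frame shift [ 20.9  -0.7 108. ] z axis [ 0.004 -0.551 -0.834] tilt 33.44 [535.8  98.  193.7] q [ 0.49  0.43  1.75 -0.53  1.3   0.72] [-0.4 -0.   0.9] 10.725
```

View pics/s4.png

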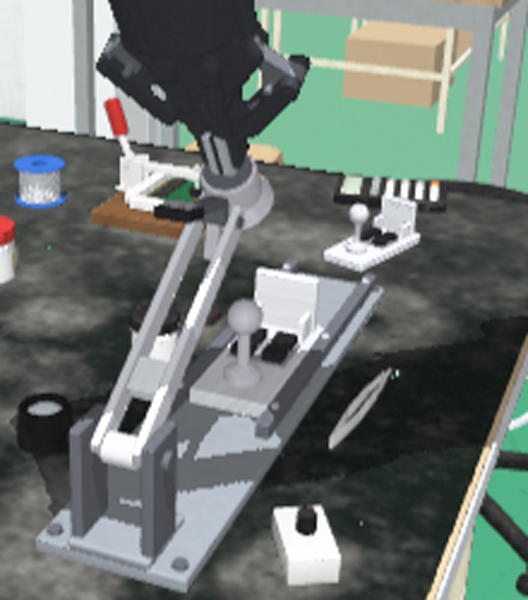

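The fingers are pressing on the head pad and the arm is coming down, with the ball waiting at crop px (245,318). I continue the arc.

servo_tool([
  [0,[-0.9,0,9.3],[0,2.8,0]],
  [0,[-0.9,0,9.3],[0,2.8,0]],
  [0,[-0.9,0,9.3],[0,2.8,0]],
  [0,[-0.9,0,9.3],[0,2.8,0]],
  [0,[-0.9,0,9.3],[0,2.8,0]],
  [0,[-0.9,0,9.3],[0,2.8,0]],
  [0,[-0.9,0,9.3],[0,2.8,0]],
  [0,[0,0,0],[0,0,0]],
])

```text
clock: 11.72
eef_pos: [535.7, 64.9, 137.0]
tcp_rot: [-3.14, 0.242, 1.578]
contact_force: [0.1, 0.6, 0.9]
opening: -0.0
```

```bash
python3 rel.py "[535.4,56,92]"
python3 - <<'E'
from h import *
im2=grab_frame("side"); a=cv2.resize(im2[170:320,260:420],None,fx=3.75,fy=3.75,interpolation=cv2.INTER_CUBIC)
cv2.imwrite("pics/s5.png",a)
E
```

```text
tool-frame shift [ 2.2 -0.3 45.8] z axis [ 0.    -0.24  -0.971] tilt 13.86 [535.7  64.9 137. ] q [ 0.27  0.37  1.87 -0.28  0.98  0.43] [0.1 0.6 0.9] 11.725
```

View pics/s5.png

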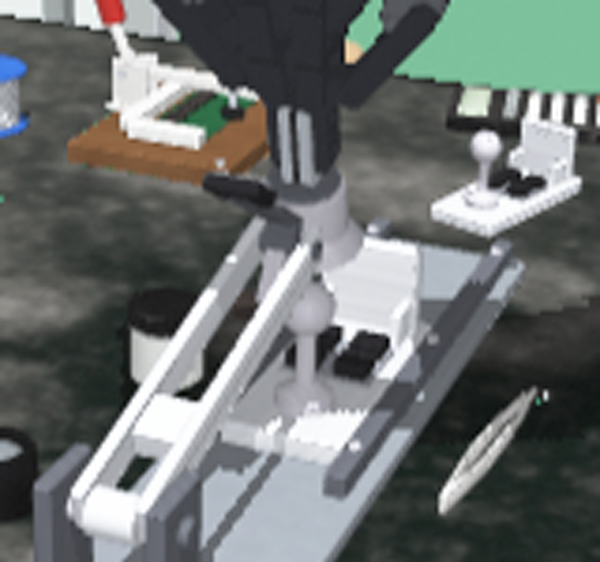

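The latch pad at crop (240,188) stands clear above the arm, so the latch is open, and the socket is close above the ball. I continue down, then seat it with small steps.

servo_tool([
  [0,[-0.9,0,9.2],[0,2.8,0]],
  [0,[-0.9,0,9.2],[0,2.8,0]],
  [0,[-0.9,0,9.2],[0,2.8,0]],
  [0,[-0.9,0,9.2],[0,2.8,0]],
  [0,[-0.5,0,5],[0,2,0]],
  [0,[0,0,0],[0,0,0]],
])

```text
clock: 12.52
eef_pos: [536.0, 54.9, 96.5]
tcp_rot: [-3.14, 0.011, 1.578]
contact_force: [-0.2, -0.5, 0.8]
opening: 0.0
```

servo_tool([
  [0,[0,0,2],[0,0,0]],
  [0,[0,0,1],[0,0,0]],
  [0,[0,0,0],[0,0,0]],
])

```text
clock: 12.9
eef_pos: [536.2, 55.2, 93.8]
tcp_rot: [3.141, 0.011, 1.579]
contact_force: [0.9, -0.4, 0.2]
opening: -0.002
```

servo_tool([
  [0,[0,0,1],[0,0,0]],
  [0,[0,0,0.7],[0,0,0]],
  [0,[0,0,0],[0,0,0]],
])

```text
clock: 13.28
eef_pos: [536.2, 54.8, 92.0]
tcp_rot: [3.142, 0.01, 1.578]
contact_force: [0.9, 0.2, 0.5]
opening: -0.003
```

servo_tool([
  [0,[0,0,0.5],[0,0,0]],
  [0,[0,0,0.5],[0,0,0]],
  [0,[0,0,0],[0,0,0]],
])

```text
clock: 13.65
eef_pos: [536.2, 54.8, 91.6]
tcp_rot: [3.141, 0.01, 1.578]
contact_force: [-1.9, 1.2, 8.4]
opening: 0.0
```

servo_tool([
  [0,[0,0,0.4],[0,0,0]],
  [0,[0,0,0],[0,0,0]],
  [0,[0,0,-10],[0,0,0]],
  [0,[0,0,-40],[0,0,0]],
  [0,[0,0,-60],[0,0,0]],
  [0,[0,0,-60],[0,0,0]],
  [0,[-20,0,0],[0,0,0]],
  [0,[0,0,0],[0,0,0]],
])

```text
clock: 14.65
eef_pos: [535.9, 35.5, 260.8]
tcp_rot: [3.141, 0.011, 1.577]
contact_force: [-0.4, -0.7, 0.3]
opening: 0.002
```

```bash
python3 rel.py "[535.4,56,92]"
python3 - <<'E'
from h import *
im2=grab_frame("side"); a=cv2.resize(im2[190:320,270:410],None,fx=4,fy=4,interpolation=cv2.INTER_CUBIC)
b=grab_frame("top"); cv2.imwrite("pics/top6.png",b); cv2.imwrite("pics/s6.png",a)
from pose import W
q=[535.99,55.98,.0085]
def P(l):
    return W(q,(0,30+60*np.cos(l)-16*np.sin(l),78+60*np.sin(l)+16*np.cos(l)))
for l in np.arange(0,1.1,.1): print(l.round(1),P(l).round(1),((proj("side",P(l))-[270,190]+.5)*4-.5).round(0))
print("head",((proj("side",W(q,(0,0,92)))-[270,190]+.5)*4-.5))
E
```

```text
tool-frame shift [ 22.3  -0.4 168.6] z axis [ 0.    -0.011 -1.   ] tilt 0.62 [535.9  35.5 260.8] q [ 0.07  0.19  1.79 -0.01  1.17  0.07] [-0.4 -0.7  0.3] 14.65
0.0 [535.2 146.   94. ] [205. 287.]
0.1 [535.2 144.1  99.9] [207. 271.]
0.2 [535.3 141.6 105.6] [210. 255.]
0.3 [535.3 138.6 111. ] [213. 239.]
0.4 [535.3 135.  116.1] [217. 223.]
0.5 [535.4 131.  120.8] [221. 207.]
0.6 [535.4 126.5 125.1] [226. 192.]
0.7 [535.4 121.6 128.9] [231. 178.]
0.8 [535.5 116.3 132.2] [237. 165.]
0.9 [535.5 110.7 134.9] [242. 153.]
1.0 [535.6 104.9 137.1] [248. 143.]
head [289.06774957 201.5226637 ]
```

View pics/s6.png

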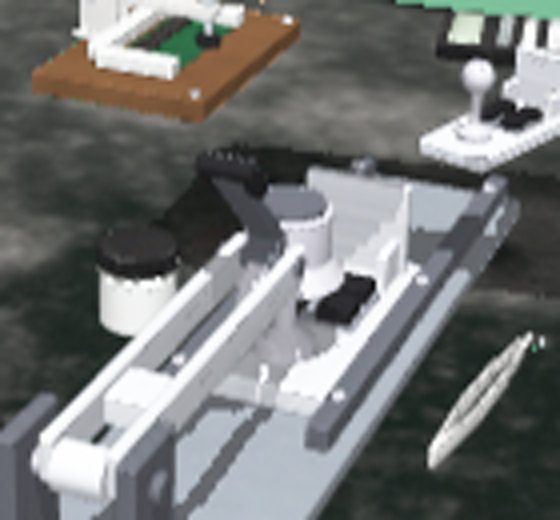

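Seated: the arm stays level with the socket over the ball, and the head disc's right edge at crop x=331 matches the level-arm prediction. The latch pad at (230,170) gives an angle of about 0.72, so it is open. Now the latch press.

servo_tool([
  [0,[0,0,0],[0,10.4,0]],
  [0,[0,0,0],[0,10.4,0]],
  [0,[0,0,0],[0,10.4,0]],
  [0,[0,0,0],[0,10.4,0]],
  [0,[0,0,0],[0,0,0]],
])

```text
clock: 15.38
eef_pos: [535.2, 35.1, 257.7]
tcp_rot: [-3.133, -0.718, 1.569]
contact_force: [-0.5, 0.7, 0.4]
opening: 0.003
```

```bash
python3 rel.py "[535.4,120,130]"
```

```text
tool-frame shift [-20.    1.4 152. ] z axis [-0.007  0.658 -0.753] tilt -41.12 [535.2  35.1 257.7] q [-0.34  0.33  1.81  0.68  1.36 -0.62] [-0.5  0.7  0.4] 15.375
```

servo_tool([
  [0,[-20,1,20],[0,0,0]],
  [0,[0,0,45],[0,0,0]],
  [0,[0,0,45],[0,0,0]],
  [0,[0,0,30],[0,0,0]],
  [0,[0,0,6],[0,0,0]],
  [0,[0,0,0],[0,0,0]],
])

```text
clock: 16.12
eef_pos: [536.7, 117.7, 137.8]
tcp_rot: [3.141, -0.714, 1.58]
contact_force: [0.3, 0.5, -0.3]
opening: -0.0
```

```bash
python3 rel.py "[535.4,120,130]"
```

```text
tool-frame shift [-3.4 -1.3  7.4] z axis [-0.006  0.655 -0.756] tilt -40.93 [536.7 117.7 137.8] q [-0.2   0.47  1.93  0.81  1.09 -0.73] [ 0.3  0.5 -0.3] 16.125
```

servo_tool([
  [0,[-3,-1,3],[0,0,0]],
  [0,[0,0,4],[0,0,0]],
  [0,[0.8,0,3],[0,-2.8,0]],
  [0,[0.8,0,3],[0,-2.8,0]],
  [0,[0.8,0,3],[0,-2.8,0]],
  [0,[0.8,0,3],[0,-2.8,0]],
  [0,[0,0,0],[0,0,0]],
])

```text
clock: 17.0
eef_pos: [535.8, 129.6, 123.1]
tcp_rot: [3.14, -0.52, 1.58]
contact_force: [0.0, -0.0, 0.5]
opening: -0.0
```

```bash
python3 rel.py "[535.3,131.5,120]"
python3 - <<'E'
from h import *
im2=grab_frame("side"); a=cv2.resize(im2[190:320,270:410],None,fx=4,fy=4,interpolation=cv2.INTER_CUBIC)
cv2.imwrite("pics/s7.png",a)
E
```

```text
tool-frame shift [ 0.1 -0.4  3.6] z axis [-0.003  0.497 -0.868] tilt -29.8 [535.8 129.6 123.1] q [-0.08  0.42  1.94  0.66  0.94 -0.53] [ 0.  -0.   0.5] 17.0
```

View pics/s7.png

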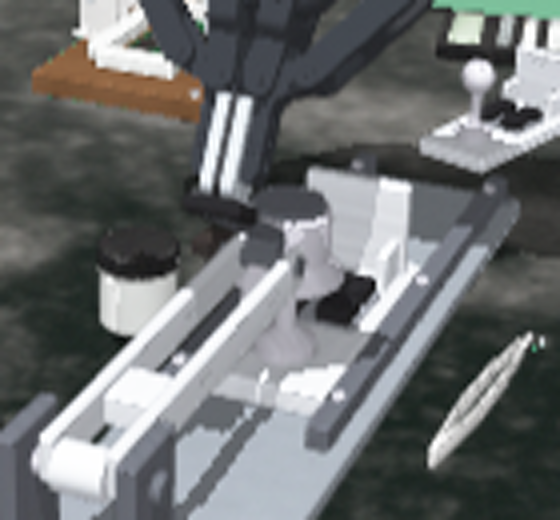

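The fingers sit on the latch pad at crop (220,200) and the lever is following, at about 0.5 rad. I continue.

servo_tool([
  [0,[0.8,0,3],[0,-2.8,0]],
  [0,[0.8,0,3],[0,-2.8,0]],
  [0,[0.8,0,3],[0,-2.8,0]],
  [0,[0.8,0,3],[0,-2.8,0]],
  [0,[0.8,0,3],[0,-2.8,0]],
  [0,[0.8,0,3],[0,-2.8,0]],
  [0,[0.8,0,3],[0,-2.8,0]],
  [0,[0,0,0],[0,0,0]],
])

```text
clock: 18.05
eef_pos: [535.2, 142.3, 104.9]
tcp_rot: [-3.141, -0.179, 1.579]
contact_force: [0.6, -0.5, 0.3]
opening: 0.002
```

```bash
python3 rel.py "[535.2,146,94]"
```

```text
tool-frame shift [ 1.7  0.  11.4] z axis [-0.002  0.178 -0.984] tilt -10.24 [535.2 142.3 104.9] q [ 0.15  0.39  1.92  0.24  0.82 -0.03] [ 0.6 -0.5  0.3] 18.05
```

servo_tool([
  [0,[0.8,0,3],[0,-2.8,0]],
  [0,[0.8,0,3],[0,-2.8,0]],
  [0,[0.5,0,2.5],[0,-2.5,0]],
  [0,[0,0,1],[0,-2,0]],
  [0,[0,0,0],[0,0,0]],
])

```text
clock: 18.68
eef_pos: [535.2, 145.3, 95.7]
tcp_rot: [-3.14, -0.003, 1.579]
contact_force: [0.4, 0.9, -0.3]
opening: 0.004
```

servo_tool([
  [0,[0,0,1],[0,0,0]],
  [0,[0,0,0.5],[0,0,0]],
  [0,[0,0,0],[0,0,0]],
])

```text
clock: 19.05
eef_pos: [535.3, 145.1, 94.4]
tcp_rot: [-3.141, -0.002, 1.578]
contact_force: [-0.5, -0.6, 0.7]
opening: -0.001
```

servo_tool([
  [0,[0,0,0.6],[0,0,0]],
  [0,[0,0,0],[0,0,0]],
])

```text
clock: 19.3
eef_pos: [535.4, 145.2, 93.9]
tcp_rot: [-3.142, -0.002, 1.578]
contact_force: [-0.0, -1.1, 1.6]
opening: 0.001
```

servo_tool([
  [0,[0,0,0.5],[0,0,0]],
  [0,[0,0,0],[0,0,0]],
])

```text
clock: 19.55
eef_pos: [535.4, 145.2, 93.7]
tcp_rot: [-3.142, -0.001, 1.578]
contact_force: [-1.9, -1.7, 5.5]
opening: 0.001
```

servo_tool([
  [0,[0,0,0.6],[0,0,0]],
  [0,[0,0,0],[0,0,0]],
])

```text
clock: 19.8
eef_pos: [535.5, 145.3, 93.6]
tcp_rot: [3.141, -0.002, 1.579]
contact_force: [-3.0, -2.2, 10.5]
opening: -0.001
```

servo_tool([
  [0,[0,0,-5],[0,0,0]],
  [0,[0,0,-40],[0,0,0]],
  [0,[0,0,-60],[0,0,0]],
  [0,[0,0,-60],[0,0,0]],
  [0,[0,0,0],[0,0,0]],
  [0,[0,0,0],[0,0,0]],
])

```text
clock: 20.55
eef_pos: [535.2, 145.1, 257.5]
tcp_rot: [3.142, -0.002, 1.578]
contact_force: [0.0, 0.2, -0.8]
opening: -0.001
```

```bash
python3 rel.py "[535.2,146,94]"
python3 - <<'E'
from h import *
im2=grab_frame("side"); a=cv2.resize(im2[190:320,270:410],None,fx=4,fy=4,interpolation=cv2.INTER_CUBIC)
cv2.imwrite("pics/s8.png",a)
for t in("jar_grease","loupe","ref_block","tweezers_straight"):
    print(t,[(round(r["conf"],2),c2w("side",r["centre"]).round()) for r in boxes_of("side",t)[:1]])
E
```

```text
tool-frame shift [  0.6   0.  163.5] z axis [ 0.     0.002 -1.   ] tilt -0.11 [535.2 145.1 257.5] q [0.26 0.22 1.76 0.   1.17 0.25] [ 0.   0.2 -0.8] 20.55
jar_grease [(0.67, array([616.,  37.,  29.]))]
loupe [(0.84, array([630., 169.,  22.]))]
ref_block [(0.6, array([433., 221.,  19.]))]
tweezers_straight [(0.53, array([455.,  40.,  10.]))]
```

View pics/s8.png

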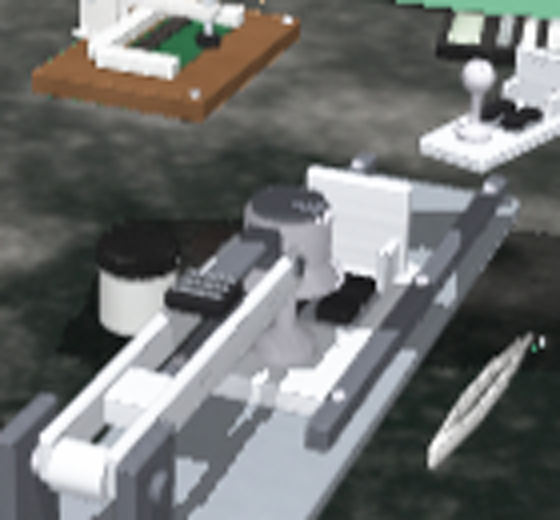

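The lever is down along the arm: pad at crop (205,283) against (205,287) predicted for 0 rad. The head disc at (288,202) matches the level arm (289,201.5), and the robot is clear.

```bash
python3 -c "
from rig import *
print(sign_off())"
```

```text
the job is handed in; nothing more can be done
None
```

The coupling is made and latched, and I handed the job in at about 21 s on the robot's clock. The sign-off gives no verdict, so what follows rests on my own checks.

- **Carriage:** I pushed it about 97 mm along the guide with the closed fingers. In the top view the ball then stood where the coupling point projects.
- **Arm:** I pressed it down on the head pad until it stopped with 8.4 N on the tool, at 91.6 mm height (92 mm expected when seated). The latch was still open then, at about 0.72 rad from the picture.
- **Latch:** I pressed the lever to its stop, with 10.5 N on the tool at 93.6 mm height (94 mm expected when fully down).
- **Last picture:** The latch pad and head disc appear within 1–4 pixels (in the enlarged crop) of where they should be with the arm level and the latch at 0. The gripper is about 160 mm clear of the rig.
- **Bystanders:** The detector puts all four within about 10 mm of their starting positions. The largest difference is the jar, which no move came near; I put it down to detector scatter.

No check failed. The side camera showed the ball about 1 pixel off the fitted position in height; I corrected for that before the final push.

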